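# Check the hand lever of a bean dispenser

### The arm

A 6-joint arm with a two-finger parallel gripper is mounted at the origin on the work surface. World frame = base frame: x ahead of the robot, y to its left, z up, the work surface at z = 0. Lengths are in m, angles in rad, forces in N, time in s.
With the tool pointing down it reaches from about 0.25 to 0.725 m from the base axis. Payload 4 kg.
Tool frame: the origin (TCP) lies at the very end of the fingers, on their centre line; the grasp point (between the pads) lies 19 mm behind it; x points along the fingers, z is the direction in which the jaws open and shut, and the axes are right-handed (so a half turn about x gives the same grasp; the last joint's range is limited). The gripper opens to 85 mm and grips with 20 to 120 N. Pads are 22 mm wide; open, the fingers measure 114 mm over their backs; the gripper's body (76 mm by 85 mm) begins 54 mm behind the grasp point. The pads swing forward as they close: fully open they stand 13 mm farther back than shut.
Start: joints at [-1.282, 0.241, 0.005, 1.335, 0, 1.571], TCP at [0.142, -0.479, 0.199] pointing down, gripper open.
Joint ranges: [-2.72, 2.72], [-1.05, 1.87], [-1.09, 1.28], [-1.99, 2.15], [-1.42, 1.44], [-3.14, 3.14]. Speed limits (rad/s): [2.79, 2.79, 3.14, 3.14, 3.14, 3.14].

### API

Orientations are given as a unit quaternion [x, y, z, w].
In Python, from workcell import bot gives the robot as it stands.
- The arm moves only by the tool apply_moves, never from a script. Its argument "targets" is one flat list of numbers, 7 for each row, row after row: the shift along the tool's x, y, z in units of 25 cm (1.0 is 25 cm), then the turn, a rotation vector about the tool's x, y, z in units of 0.5 rad (1.0 is 0.5 rad), then the opening, from 0 (shut) to 1 (fully open). In form: [tx, ty, tz, wx, wy, wz, claw, tx, ty, tz, wx, wy, wz, claw, ...]. A call has 1 to 12 rows; each row is the pose to reach, as a shift and turn from the pose commanded when the call began, along the tool's axes at that moment; what a row does not reach only later rows make up. A row lasts 1/12 s, in which the tool goes at most 41.7 mm and 7.16 degrees, less where a joint would pass 70% of its speed; a pose out of reach is approached as far as the arm can. A call with a number of a shift or a turn outside -1 to 1 is refused whole. A call with a gripper value outside its range is refused whole. The fingers move at their own pace and stop on an object; the grip force is fixed at half the most. Time passes only in rows, so rows that repeat a pose let the fingers close. It gives the time, the measured TCP pose, the force and the opening at its end, in the units of the state.
- bot.get_obs(): the state, without advancing time (a new reading comes with each control period).
- bot.camera(name): name is "scene" or "top" or "wrist"; returns (picture, depth): 400x640x3 uint8, red, green, blue; 400x640 float32, m along the optical axis (not along the pixel's ray), 0 where there is no reading.
- bot.camera_params(name): a dict with "fx", "fy", "cx", "cy" (pixels), "T" (4x4, takes a point from camera to world coordinates); the wrist camera has in their place "tool_from_camera" (4x4, takes a point from camera to tool coordinates, whose origin is the TCP and whose axes are the tool frame's). Camera axes: x right, y up, looking along -z (the intrinsics and any distortion apply to the point x, -y, -z); pixel columns grow to the right and rows downward; lengths in m; the calibration is good to about 2 mm. A picture is of the moment at which its call begins: read the wrist's pose just before it. camera_params takes no time and is no camera call.
- bot.job_done(): hands the job in, once; it reports no verdict.
The state is a dict: "clock": time; "joint_pos": joint angles; "joint_vel": joint speeds; "tau": joint torques, N m; "eef_pos": TCP position; "tool_rot": TCP orientation; "ft_force": force on the tool from outside, world axes, zero at the start; "ft_torque": the same for the moment, N m; "grip_width": finger opening in m.
Only numpy, scipy, OpenCV 4.12 (cv2) and the standard library are available. Lean on these libraries where they do the work, as an engineer would, in place of code of your own. Each camera call takes 0.05 s, during which the arm holds its last target.

### The job

Check the hand lever of the bean dispenser with the round hopper: with the outside of the fingers, press its outer face firmly but gently in towards the fixed bar until it comes up against its stop, then let go so that it springs all the way back. Press it in to the stop a second time and finish while holding it there, so that the gap left to the bar can be looked at. Do not grip or hook the lever or touch its back or the fixed bar, and leave the other dispenser and everything else on the counter alone.

Things in the scene. Friction and masses are not known exactly. Their poses are not given: they have to be found in the camera images.
- round_dispenser: Bean dispenser with a ROUND drum hopper, the one to check; fixed, 252 mm tall. Origin centre of underside: foot plate 160 (x) x 120 (y) x 12 mm; black housing 140 x 120 mm at z 100 to 160 mm, spout below it; hopper on top, within 73 mm of the axis. A hand grip sticks out of its +y side at z = 130 mm: a fixed bar, and on the bar's -x side a hinged hand lever
- square_dispenser: Bean dispenser with a SQUARE box hopper, 130 mm across the flats, otherwise the same build as the round one, 252 mm tall, with the same bar and lever on its +y side; not to be operated
- round_lever (a joint): Hand lever of the round dispenser, hinge angle in rad. 0 = released: the free end splays 0.30 rad away from the bar. It grows as the lever is pressed towards the bar (clockwise seen from above) to a hard stop at 0.445, which is 0.145 past parallel, with about 13 mm of gap to the bar left at the tip. At the face point a spring resists with about 1.6 N at the start and 4.2 N near the stop
- round_lever_pivot (a point): On the vertical hinge axis of the round dispenser's lever, at the blade's mid height, 130 mm above the counter; at (-20, 68, 130) mm in the dispenser's frame. Axes turn with the lever: y outward along the blade, -x out of its outer face, z up
- round_lever_face (a point): Press point: on the outer face (bare aluminium, away from the bar) of the round dispenser's lever, 110 mm out from the pivot, mid height; in the lever's axes at (-6, 110, 0) mm from the pivot; moves with the lever. The blade is 150 mm long from the pivot, 24 mm high (118 to 142 mm above the counter), 12 mm thick. Press along the lever's +x; the spring returns it when let go
- round_lever_back (a point): On the rubber strip 115 x 22 x 3 mm that lines the bar side of the round dispenser's lever; not to be touched. Point on its bare face opposite the press point, (6, 110, 0) mm from the pivot in the lever's axes
- round_bar (a point): Fixed bar of the round dispenser's grip, 16 mm across (19 mm over the rubber sleeve), 160 mm long along y from the housing outward; this point on its axis at (30, 115, 130) mm in the dispenser's frame; not to be touched
- square_lever (a joint): Hand lever of the square dispenser, built the same way; must stay released (0)
- cup_a: white ceramic tasting cup, 62 mm across the rim, 55 mm tall, standing under the spout of the round dispenser; origin centre of its underside; bystander, leave it alone
- cup_b: white ceramic tasting cup like the other, under the spout of the square dispenser; origin centre of its underside; bystander
- tamper: steel coffee tamper, 52 mm across, 72 mm tall, standing on the counter; origin centre of its underside; bystander
- mug: ceramic mug, 76 mm across, 85 mm tall, with a side handle; origin centre of its underside; bystander
- jar: amber glass jar with a metal cap, 56 mm across, 85 mm tall; origin centre of its underside; bystander

How it is judged:
By the outcome, as a careful person would: the job done as asked, in the order asked, and still so for the second after the job is handed in, while the arm keeps its last pose, push and grip.
It also fails if it takes over 43 s, if anything falls off the work surface, if the arm or the gripper's body presses on something with over 40 N, if the wrist force passes 120 N, or if a joint passes its speed limit or range.

## Working session

There is one attempt and no reset: what is moved stays moved. The work goes in short steps, Python scripts to look and compute and a tool call to move; the robot and the scene stay as the last step left them, time stands still between calls to the robot, and variables do not carry over. Pictures are saved under pics/ and viewed, and the job is handed in when it is done.

Besides the shell and the picture viewer there is one more tool, called after "Call:" as a command line: name --argument value ..., lists and objects as JSON in quotes. apply_moves: Moves the arm, as the interface text tells. Its arguments: {"type":"object","properties":{"targets":{"type":"array"}},"required":["targets"]}

```bash
mkdir -p pics; cat > h.py <<'E'
from workcell import bot
import numpy as np, cv2
def snap(n,f):
    im,d=bot.camera(n); cv2.imwrite(f,im[:,:,::-1]); np.save(f.replace('.png','.npy'),d); return im,d
E
python3 - <<'E'
from h import *
o=bot.get_obs(); print(o)
for n in("scene","top"):
    snap(n,f'pics/{n}0.png'); print(bot.camera_params(n))
print(bot.camera_params("wrist"))
E
```

```text
{'clock': 0.0, 'joint_pos': array([-1.28199320e+00,  2.41421465e-01,  3.73766002e-03,  1.33519589e+00,
        1.73566166e-05,  1.57083528e+00]), 'joint_vel': array([ 1.84206300e-03, -3.07747366e-04,  3.88918474e-04, -3.42093415e-05,
        2.51023498e-03,  3.48358449e-04]), 'tau': array([ 1.32474768e-03, -3.72315717e+01,  2.52410120e+01,  1.68173126e-02,
        1.34370011e-04, -2.48730935e-06]), 'eef_pos': array([ 0.14221101, -0.47862751,  0.19781391]), 'tool_rot': array([ 0.42330217,  0.56732438, -0.42241141,  0.56615096]), 'ft_force': array([ 0.35576962,  0.13422095, -0.48402689]), 'ft_torque': array([-0.02283775,  0.00530956,  0.03885861]), 'grip_width': 0.08537794614666434}
{'fx': 488.0497322517752, 'fy': 488.0497322517752, 'cx': 323.7372363987278, 'cy': 203.70008285025065, 'T': array([[ 0.06998022,  0.93719373, -0.34171726,  0.15531371],
       [-0.99753371,  0.06388771, -0.02906634, -0.1361429 ],
       [-0.00540926,  0.34290855,  0.93935322,  1.26954684],
       [ 0.        ,  0.        ,  0.        ,  1.        ]])}
{'fx': 377.5415221958975, 'fy': 377.5415221958975, 'cx': 318.97067309049766, 'cy': 205.328252045487, 'T': array([[-0.00189797,  0.98744531, -0.15794985,  0.43743229],
       [-0.99986579, -0.00444416, -0.01576863, -0.08633036],
       [-0.01627261,  0.15789872,  0.98732122,  0.92348507],
       [ 0.        ,  0.        ,  0.        ,  1.        ]])}
{'fx': 317.34019449911654, 'fy': 317.34019449911654, 'cx': 317.8386087012168, 'cy': 205.673911514116, 'tool_from_camera': array([[ 3.01574115e-04,  2.90214593e-01, -9.56961545e-01,
        -1.74697705e-01],
       [ 4.58820027e-04,  9.56961448e-01,  2.90214708e-01,
         7.43104748e-02],
       [ 9.99999849e-01, -5.26594366e-04,  1.55438534e-04,
        -1.15626440e-04],
       [ 0.00000000e+00,  0.00000000e+00,  0.00000000e+00,
         1.00000000e+00]])}
```

View pics/scene0.png

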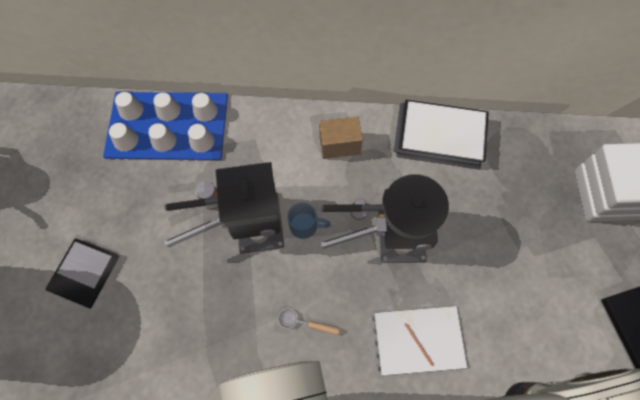

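View pics/top0.png

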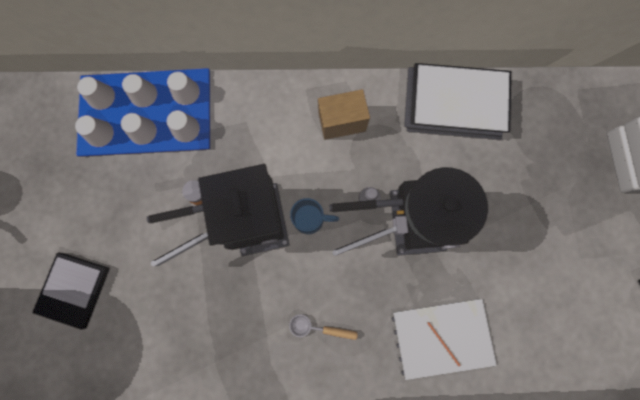

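The round dispenser is on the right: its hopper is at about (447,207) in the top view, with the bare lever running from (398,229) to (335,251) and the dark bar above it at (335–400, 205). The mug is at (308,216).

```bash
cat >> h.py <<'E'
def cloud(n,d):
    p=bot.camera_params(n); v,u=np.mgrid[:400,:640]
    P=np.stack([(u-p['cx'])/p['fx']*d,-(v-p['cy'])/p['fy']*d,-d],-1)
    return P@p['T'][:3,:3].T+p['T'][:3,3]
E
python3 - <<'E'
from h import *
for n,box in(("top",(325,215,400,262)),("scene",(315,215,385,252))):
    im=cv2.imread(f'pics/{n}0.png'); d=np.load(f'pics/{n}0.npy'); W=cloud(n,d)
    x0,y0,x1,y1=box
    big=cv2.resize(im[170:280,300:520],None,fx=3.6,fy=3.6,interpolation=cv2.INTER_CUBIC); cv2.imwrite(f'pics/{n}0z.png',big)
    S=W[y0:y1,x0:x1].reshape(-1,3); m=(S[:,2]>.125)&(S[:,2]<.155); S=S[m]
    print(n,len(S),S[:,2].mean(), np.percentile(S[:,2],[5,50,95]))
    c=S[:,:2].mean(0);_,s,vt=np.linalg.svd(S[:,:2]-c,full_matrices=False); a=vt[0]*np.sign(vt[0][1])
    t=(S[:,:2]-c)@a; w=(S[:,:2]-c)@np.array([-a[1],a[0]])
    print(c,a,'angle from +y',np.arctan2(-a[0],a[1]),'t',t.min(),t.max(),'w',np.percentile(w,[2,98]),'tip',c+a*t.max(),'root',c+a*t.min())
    # bar
    S=W[190:225,325:400].reshape(-1,3); m=(S[:,2]>.125)&(S[:,2]<.155); S=S[m]
    c=S[:,:2].mean(0);_,s,vt=np.linalg.svd(S[:,:2]-c,full_matrices=False); a=vt[0]*np.sign(vt[0][1]);t=(S[:,:2]-c)@a
    print('bar',len(S),c,'ang',np.arctan2(-a[0],a[1]),c+a*t.max(),c+a*t.min())
    S=W.reshape(-1,3); m=(S[:,2]>.235)&(S[:,2]<.265)&(S[:,1]<-.1); S=S[m]; print('hopper',len(S),S.min(0),S.max(0))
E
```

```text
top 461 0.14276661108584743 [0.13917221 0.14192684 0.15045358]
[ 0.49356312 -0.17546272] [-0.39140322  0.92021928] angle from +y 0.40215597950233817 t -0.07504245417221062 0.08094590851070027 w [-0.01335721  0.00974832] tip [ 0.46188064 -0.10097473] root [ 0.52293498 -0.24451823]
bar 645 [ 0.5613388 -0.1722336] ang -0.009753885574327674 [ 0.56209307 -0.09490631] [ 0.56064924 -0.24292699]
hopper 4875 [ 0.47370621 -0.38275142  0.23500707] [ 0.61866448 -0.23817317  0.25386447]
scene 494 0.1423830978123053 [0.12949558 0.14301664 0.15270423]
[ 0.49525353 -0.18489943] [-0.40119987  0.91599054] angle from +y 0.41282638305446584 t -0.08026467992426703 0.08996426718763686 w [-0.02188739  0.01407955] tip [ 0.45915988 -0.10249301] root [ 0.52745571 -0.25842112]
bar 525 [ 0.55896174 -0.18434672] ang -0.04238624139249907 [ 0.56237137 -0.10395293] [ 0.55603513 -0.25335147]
hopper 3047 [ 0.47254436 -0.38282702  0.23500688] [ 0.61815465 -0.23877525  0.25577048]
```

View pics/top0z.png

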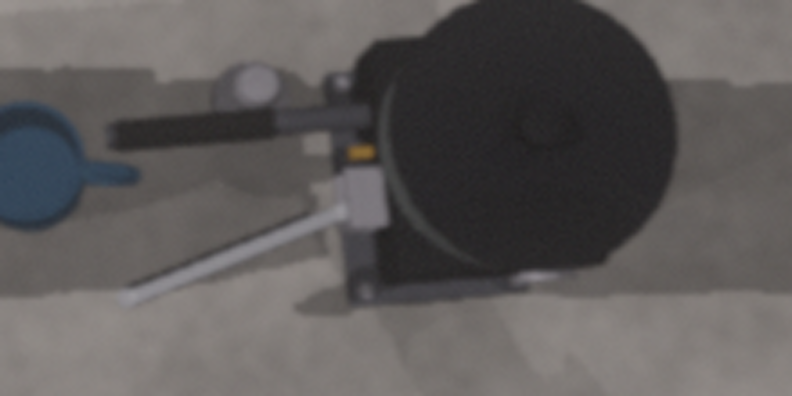

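```bash
python3 - <<'E'
from h import *
from scipy.spatial.transform import Rotation as Ro
o=bot.get_obs(); R=Ro.from_quat(o['tool_rot']).as_matrix(); print(R.round(3))
for n,box in(("top",(330,222,397,258)),("scene",(318,222,379,250))):
    im=cv2.imread(f'pics/{n}0.png'); g=cv2.cvtColor(im,6).astype(int); x0,y0,x1,y1=box
    p=bot.camera_params(n)
    d=np.load(f'pics/{n}0.npy'); W=cloud(n,d)
    def ray(u,v,z):
        r=np.stack([(u-p['cx'])/p['fx'],-(v-p['cy'])/p['fy'],-np.ones_like(u)],-1)@p['T'][:3,:3].T
        c=p['T'][:3,3]; return c+r*((z-c[2])/r[:,2])[:,None]
    def fit(m,z,name):
        k,l,s,_=cv2.connectedComponentsWithStats(m.astype(np.uint8)); i=1+np.argmax(s[1:,4]); v,u=np.nonzero(l==i)
        P=ray(u.astype(float),v.astype(float),z)[:,:2]
        vx,vy,cx,cy=cv2.fitLine(P.astype(np.float32),cv2.DIST_HUBER,0,.01,.01).ravel()
        a=np.array([vx,vy])*np.sign(vy); c=np.array([cx,cy]); t=(P-c)@a; w=(P-c)@np.array([a[1],-a[0]])
        print(n,name,len(P),'c',c,'ang',np.arctan2(-a[0],a[1]),'w',np.percentile(w,[3,97]),'tip',c+a*t.max(),'root',c+a*t.min())
    m=np.zeros(g.shape,bool); m[y0:y1,x0:x1]=(abs(W[y0:y1,x0:x1,2]-.142)<.006)&(W[y0:y1,x0:x1,1]>-.225); fit(m,.142,'lev-depth')
    m=np.zeros(g.shape,bool); m[y0:y1,x0:x1]=(g[y0:y1,x0:x1]>135)&(W[y0:y1,x0:x1,1]>-.225); fit(m,.142,'lev-col')
    m=np.zeros(g.shape,bool); m[190:222,320:400]=(g[190:222,320:400]<60)&(W[190:222,320:400,1]>-.225); fit(m,.137,'bar')
E
```

```text
[[-0.001  0.959  0.285]
 [ 0.002  0.285 -0.959]
 [-1.    -0.    -0.002]]
top lev-depth 368 c [ 0.48740432 -0.16158669] ang 0.37968713 w [-0.00552128  0.00574061] tip [ 0.46302229 -0.10048651] root [ 0.51321192 -0.2262593 ]
top lev-col 79 c [ 0.47658557 -0.13862576] ang 0.37718076 w [-0.00209269  0.00297639] tip [ 0.46196808 -0.10172666] root [ 0.49585481 -0.18726736]
top bar 380 c [ 0.56238073 -0.14853163] ang 0.08175106 w [-0.00813976  0.00834875] tip [ 0.55829393 -0.0986523 ] root [ 0.56673876 -0.20172129]
scene lev-depth 288 c [ 0.48612148 -0.16235682] ang 0.37875733 w [-0.00633159  0.0064484 ] tip [ 0.46189677 -0.10148653] root [ 0.51115044 -0.22524802]
scene lev-col 92 c [ 0.48368812 -0.1594742 ] ang 0.38249812 w [-0.00206553  0.00209797] tip [ 0.46141796 -0.10411879] root [ 0.5099723  -0.22480698]
scene bar 273 c [ 0.5591663  -0.14819321] ang 0.067671016 w [-0.00777286  0.00792451] tip [ 0.55590538 -0.1000787 ] root [ 0.56272464 -0.20069573]
```

Call:
apply_moves --targets '[0, 0.08, -0.05, -0.1, 0, 0, 0, 0, 0.2, -0.12, -0.3, 0, 0, 0, 0, 0.33, -0.2, -0.5, 0, 0, 0, 0, 0.46, -0.28, -0.7, 0, 0, 0, 0, 0.6, -0.36, -0.9, 0, 0, 0, 0, 0.7, -0.43, -1, 0, 0, 0, 0, 0.72, -0.44, -1, 0, 0, 0, 0, 0.72, -0.44, -1, 0, 0, 0]'

```text
clock: 0.77
eef_pos: [0.2845, -0.3211, 0.1985]
tool_rot: [0.268, 0.654, -0.268, 0.654]
ft_force: [0.1, -0.0, 0.3]
grip_width: 0.0002
```

```bash
cat > rel.py <<'E'
import sys
from h import *
from scipy.spatial.transform import Rotation as Ro
# desired tcp x y z and yaw of tool z -> units
def rel(x,y,z,yaw):
    o=bot.get_obs(); R=Ro.from_quat(o['tool_rot']).as_matrix()
    zd=np.array([np.cos(yaw),np.sin(yaw),0]); xd=np.array([0,0,-1.]); D=np.stack([xd,np.cross(zd,xd),zd],1)
    return (R.T@(np.array([x,y,z])-o['eef_pos'])/.25), Ro.from_matrix(R.T@D).as_rotvec()/.5
if __name__=="__main__":
    o=bot.get_obs(); print(o['clock'],o['eef_pos'],o['ft_force'],o['grip_width'],o['joint_pos'].round(2))
    a=[float(v) for v in sys.argv[1:]]
    for i in range(0,len(a),4): t,w=rel(*a[i:i+4]); print(t.round(3),w.round(3))
E
python3 rel.py .4265 -.162 .2 .38
```

```text
0.7667 [ 0.28448756 -0.32110163  0.19850993] [ 0.09847419 -0.02313024  0.28242592] 0.00024816413169682537 [-0.85  0.1  -0.17  1.3  -0.    1.5 ]
[-0.006  0.852 -0.042] [-2.317e+00 -1.000e-03 -1.000e-03]
```

Call:
apply_moves --targets '[0, 0.08, 0, -0.1, 0, 0, 0, 0, 0.2, -0.01, -0.3, 0, 0, 0, 0, 0.33, -0.02, -0.5, 0, 0, 0, 0, 0.48, -0.03, -0.7, 0, 0, 0, 0, 0.63, -0.03, -0.9, 0, 0, 0, 0, 0.76, -0.04, -1, 0, 0, 0, 0, 0.83, -0.04, -1, 0, 0, 0, 0, 0.85, -0.04, -1, 0, 0, 0]'

```text
clock: 1.43
eef_pos: [0.4277, -0.1642, 0.1983]
tool_rot: [0.099, 0.7, -0.099, 0.7]
ft_force: [-0.9, 0.3, -0.2]
grip_width: -0.0002
```

Call:
apply_moves --targets '[0, 0, 0, -0.2, 0, 0, 0, 0, 0, 0, -0.4, 0, 0, 0, 0, 0, 0, -0.6, 0, 0, 0, 0, 0, 0, -0.8, 0, 0, 0, 0, 0, 0, -1, 0, 0, 0, 0, 0, 0, -1, 0, 0, 0]'

```text
clock: 1.93
eef_pos: [0.4255, -0.1665, 0.1984]
tool_rot: [-0.077, 0.703, 0.076, 0.703]
ft_force: [0.7, 0.3, -0.1]
grip_width: 0.0002
```

```bash
python3 rel.py .4265 -.162 .2 .38 .4265 -.162 .112 .38; python3 -c "
from h import *
snap('wrist','pics/w1.png')"
```

```text
1.9333 [ 0.42545321 -0.16647261  0.19843643] [ 0.72180002  0.31168778 -0.10110528] 0.0002233058220483468 [-0.37  0.16 -0.1   1.31 -0.    0.98]
[-0.006  0.017  0.008] [-0.327 -0.002  0.   ]
[0.346 0.017 0.008] [-0.327 -0.002  0.   ]
```

View pics/w1.png

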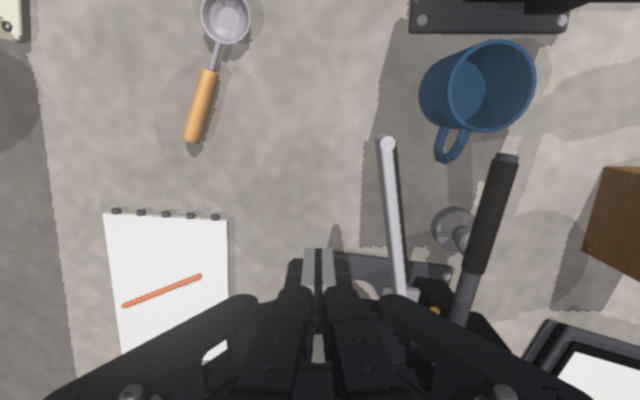

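The lever is clear to the right of the shut fingers (finger tips at (318,255), lever from (388,145) to (400,290)). Next I turn the tool to match the lever and descend on its outer side.

Call:
apply_moves --targets '[0, 0.01, 0, -0.2, 0, 0, 0, 0.05, 0.02, 0.01, -0.33, 0, 0, 0, 0.13, 0.02, 0.01, -0.33, 0, 0, 0, 0.21, 0.02, 0.01, -0.33, 0, 0, 0, 0.29, 0.02, 0.01, -0.33, 0, 0, 0, 0.33, 0.02, 0.01, -0.33, 0, 0, 0, 0.34, 0.02, 0.01, -0.33, 0, 0, 0, 0.34, 0.02, 0.01, -0.33, 0, 0, 0]'

```text
clock: 2.65
eef_pos: [0.4267, -0.1598, 0.113]
tool_rot: [-0.133, 0.695, 0.134, 0.694]
ft_force: [0.5, -0.5, 0.2]
grip_width: -0.0003
```

```bash
python3 rel.py .4265 -.162 .113 .38 ; python3 -c "
from h import *
snap('wrist','pics/w2.png');im,d=snap('top','pics/t2.png')
cv2.imwrite('pics/t2z.png',cv2.resize(im[150:300,280:480,::-1],None,fx=4,fy=4,interpolation=2))"
```

```text
2.65 [ 0.42666992 -0.15982083  0.11295794] [ 0.49404228 -0.45908542  0.21683061] -0.00030090617237724007 [-0.36  0.21 -0.26  1.1  -0.    0.83]
[-0.    -0.008 -0.004] [ 0.    -0.004 -0.002]
```

View pics/w2.png

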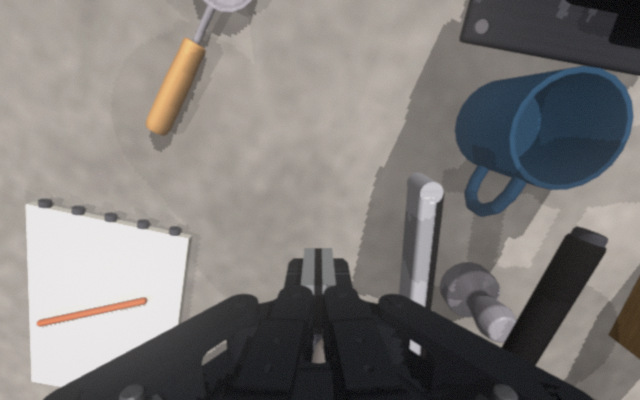

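View pics/t2z.png

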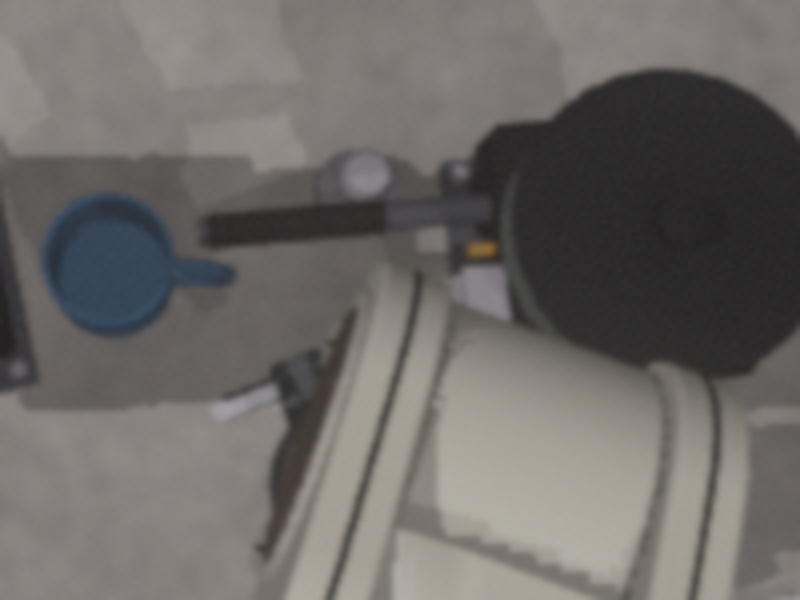

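The lever lies parallel to the fingers and about 3 cm away. In the top view the forearm overlaps the hopper's edge, so I check its height before pressing.

```bash
python3 -c "
from h import *
for n in('top',):
  W=cloud(n,np.load('pics/t2.npy')).reshape(-1,3)
  r=np.hypot(W[:,0]-.546,W[:,1]+.3106)
  for a,b in((.0,.08),(.08,.1),(.1,.13),(.13,.16)):
    m=(r>a)&(r<b)&(W[:,2]>.262); print(a,b,m.sum(),W[m,2].min() if m.any() else 0)
W0=cloud('scene',np.load('pics/scene0.npy'))
snap('scene','pics/s2.png')
"
```

```text
0.0 0.08 0 0
0.08 0.1 0 0
0.1 0.13 0 0
0.13 0.16 858 0.5462062998050483
```

View pics/s2.png

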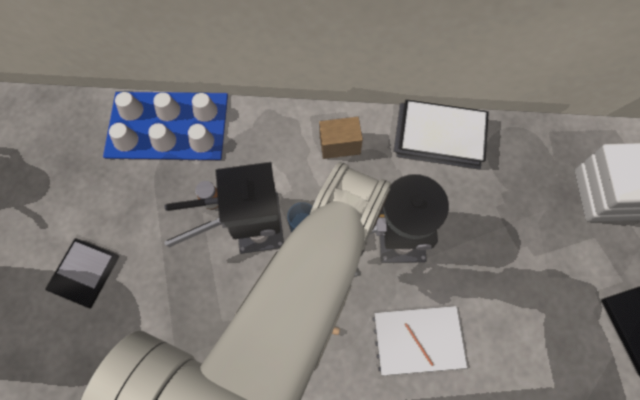

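Call:
apply_moves --targets '[0, 0, 0.03, 0, 0, 0, 0, 0, 0, 0.06, 0, 0, 0, 0, 0, 0, 0.08, 0, 0, 0, 0, 0, 0, 0.1, 0, 0, 0, 0, 0, 0, 0.11, 0, 0, 0, 0, 0, 0, 0.11, 0, 0, 0, 0]'

```text
clock: 3.3
eef_pos: [0.4539, -0.1487, 0.1137]
tool_rot: [-0.135, 0.694, 0.135, 0.694]
ft_force: [-0.0, -0.8, 0.5]
grip_width: -0.0003
```

```bash
cat > arc.py <<'E'
import sys
from rel import *
pv=np.array([.519,-.2435])
def tgt(th,q=-.0205,s=.110):
    f=.38-th; a=np.array([-np.sin(f),np.cos(f)]); n=np.array([np.cos(f),np.sin(f)])
    return (*(pv+s*a+q*n),.113,f)
if __name__=="__main__":
    o=bot.get_obs(); print(o['clock'],o['eef_pos'],o['ft_force'])
    q=float(sys.argv[1])
    for th in map(float,sys.argv[2:]):
        t,w=rel(*tgt(th,q)); print(th,t.round(3),w.round(3))
E
python3 arc.py -.0205 0 .1 .2 .3 .4 .445 .46
python3 -c "
from h import *
snap('wrist','pics/w3.png')"
```

```text
3.3 [ 0.45390822 -0.14871173  0.11368544] [-0.00214671 -0.80379566  0.54072523]
0.0 [ 0.003 -0.009  0.019] [0.008 0.    0.   ]
0.1 [ 0.003 -0.003  0.063] [0.208 0.    0.   ]
0.2 [ 0.003 -0.002  0.108] [0.408 0.    0.   ]
0.3 [ 0.003 -0.005  0.153] [0.608 0.    0.   ]
0.4 [ 0.003 -0.012  0.197] [0.808 0.001 0.   ]
0.445 [ 0.003 -0.017  0.216] [0.898 0.001 0.   ]
0.46 [ 0.003 -0.019  0.223] [0.928 0.001 0.   ]
```

View pics/w3.png

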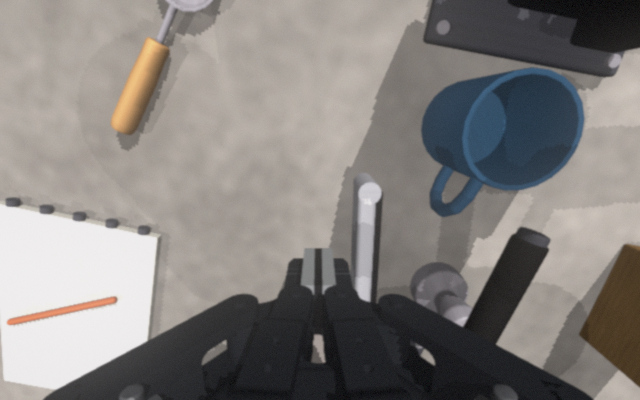

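The finger back edge (x≈350) is almost on the lever's outer face (x≈355). I creep forward until contact.

Call:
apply_moves --targets '[0, -0.005, 0.01, 0, 0, 0, 0, 0, -0.005, 0.02, 0, 0, 0, 0, 0, -0.005, 0.02, 0, 0, 0, 0, 0, -0.005, 0.02, 0, 0, 0, 0]'

```text
clock: 3.68
eef_pos: [0.4583, -0.1484, 0.1137]
tool_rot: [-0.135, 0.694, 0.135, 0.694]
ft_force: [-0.1, -0.4, -0.3]
grip_width: 0.0002
```

Call:
apply_moves --targets '[0, 0, 0.01, 0.04, 0, 0, 0, 0, 0, 0.02, 0.09, 0, 0, 0, 0, 0, 0.02, 0.09, 0, 0, 0, 0, 0, 0.02, 0.09, 0, 0, 0]'

```text
clock: 4.02
eef_pos: [0.4629, -0.1465, 0.1137]
tool_rot: [-0.119, 0.697, 0.119, 0.697]
ft_force: [0.0, 0.2, 0.3]
grip_width: -0.0002
```

```bash
python3 arc.py -.0205 0 .05 .1 .2 .3 .4 .445 .46
python3 -c "
from h import *
snap('wrist','pics/w4.png')"
```

```text
4.0167 [ 0.46288839 -0.14648905  0.11370534] [0.0303198  0.17379661 0.30043492]
0.0 [ 0.003 -0.004 -0.017] [-0.084 -0.     0.   ]
0.05 [0.003 0.    0.005] [ 0.016 -0.     0.   ]
0.1 [0.003 0.003 0.027] [ 0.116 -0.     0.   ]
0.2 [0.003 0.007 0.071] [ 0.316 -0.     0.   ]
0.3 [0.003 0.006 0.116] [ 0.516 -0.     0.   ]
0.4 [0.003 0.    0.16 ] [ 0.716 -0.     0.   ]
0.445 [ 0.003 -0.004  0.18 ] [ 0.806 -0.     0.   ]
0.46 [ 0.003 -0.005  0.187] [ 0.836 -0.     0.   ]
```

View pics/w4.png

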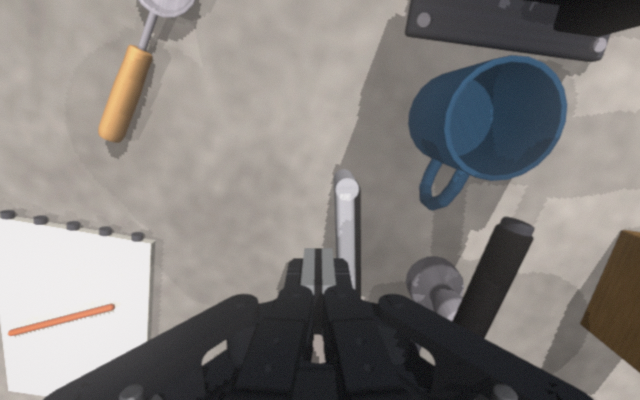

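```bash
python3 - <<'E'
from h import *
p=bot.camera_params('wrist'); d=np.load('pics/w4.npy'); v,u=np.mgrid[:400,:640]
P=np.stack([(u-p['cx'])/p['fx']*d,-(v-p['cy'])/p['fy']*d,-d],-1); T=p['tool_from_camera']; P=P@T[:3,:3].T+T[:3,3]
for r in range(246,340,6):
    s=[]
    for c in range(280,372,4): s.append('%d/%d/%d'%tuple((P[r,c]*1000).round()))
    print(r,' '.join(s))
E
```

```text
246 113/-55/-37 114/-55/-33 114/-55/-29 114/-55/-25 116/-56/-21 114/-55/-17 114/-55/-13 114/-55/-9 114/-55/-5 113/-55/-1 115/-55/3 114/-55/6 114/-55/10 113/-55/14 -20/5/10 -28/8/12 -27/8/14 -27/8/16 -27/8/18 -26/8/20 -26/8/22 115/-55/46 114/-55/50
252 114/-61/-37 114/-62/-33 115/-62/-29 114/-61/-25 114/-62/-21 115/-62/-17 -42/12/-6 -41/11/-4 -42/11/-2 -41/11/0 -41/11/1 -42/11/3 -42/11/5 114/-62/14 -19/1/10 -28/5/12 -27/5/14 -28/5/16 -27/5/18 -27/4/20 -27/5/22 115/-62/46 114/-61/50
258 114/-68/-37 115/-68/-34 114/-68/-29 115/-68/-25 -40/7/-10 -39/7/-8 -47/11/-6 -47/11/-4 -47/11/-2 -47/11/0 -47/11/1 -47/11/3 -47/11/5 -46/11/7 -39/7/9 -39/7/11 -28/2/14 -28/2/16 -27/2/18 -27/1/20 -27/1/22 115/-69/47 114/-68/51
264 113/-74/-38 114/-75/-34 -45/7/-13 -45/7/-11 -46/8/-9 -45/7/-8 -53/12/-5 -54/12/-4 -54/12/-2 -53/11/0 -53/11/1 -53/11/3 -53/11/5 -52/11/7 -46/8/9 -44/7/11 -45/7/12 -27/-2/16 -27/-2/18 -27/-2/20 -27/-2/22 113/-74/47 116/-76/51
270 115/-82/-38 115/-82/-34 -51/7/-13 -51/7/-11 -52/8/-9 -51/7/-7 -58/11/-5 -58/11/-4 -59/12/-2 -58/11/0 -58/11/1 -58/11/3 -59/12/5 -57/11/6 -51/7/8 -50/7/
[... 1913 characters left out ...]
0/17/-9 -100/17/-8 -100/17/-7 -100/17/-6 -100/17/-4 -97/15/-3 -89/9/-3 -78/0/-2 -69/-6/0 -69/-6/1 -79/1/3 -91/10/4 -99/17/4 -100/17/6 -100/17/7 -101/18/8 -101/18/9 -101/18/10 -100/17/11 -100/17/12 -101/17/13 -100/17/14
330 -103/18/-10 -102/17/-9 -103/17/-8 -102/17/-6 -103/18/-5 -103/17/-4 -98/13/-3 -81/0/-3 -79/-1/-2 -70/-9/0 -69/-9/1 -80/-1/3 -91/8/4 -100/15/4 -102/17/5 -103/17/6 -102/17/8 -102/17/9 -102/17/10 -103/18/11 -102/16/12 -103/17/13 -103/17/14
336 -105/17/-9 -105/17/-8 -105/17/-7 -105/17/-6 -105/17/-5 -104/16/-4 -99/12/-3 -80/-3/-3 -79/-4/-2 97/-147/-1 99/-149/3 -80/-3/3 -81/-3/4 -99/13/5 -105/17/5 -106/18/6 -105/17/7 -105/17/8 -105/17/9 -106/18/10 -105/17/12 -105/17/13 -105/17/14
```

Measured in the wrist depth, the fingers end 41 mm behind the nominal TCP, so they are about 13 mm above the lever top. That explains why there was no contact. I back off and check the finger geometry before going lower.

Call:
apply_moves --targets '[0, 0, -0.05, -0.04, 0, 0, 0, 0, 0, -0.1, -0.08, 0, 0, 0, 0, 0, -0.15, -0.08, 0, 0, 0, 0, 0, -0.16, -0.08, 0, 0, 0, 0, 0, -0.16, -0.08, 0, 0, 0]'

```text
clock: 4.48
eef_pos: [0.4244, -0.16, 0.1138]
tool_rot: [-0.132, 0.695, 0.132, 0.695]
ft_force: [0.2, -0.5, 0.1]
grip_width: -0.0
```

```bash
python3 - <<'E'
from h import *
from scipy.spatial.transform import Rotation as Ro
im,d=snap('wrist','pics/w5.png')
o=bot.get_obs();print(o['eef_pos'],o['ft_force'],o['grip_width'])
p=bot.camera_params('wrist'); v,u=np.mgrid[:400,:640]
P=np.stack([(u-p['cx'])/p['fx']*d,-(v-p['cy'])/p['fy']*d,-d],-1); T=p['tool_from_camera']; P=P@T[:3,:3].T+T[:3,3]
G=P[(P[...,0]<-5)&(abs(P[...,2])<.07)&(P[...,0]>-.17)&(d>0)]*1000
for a in range(-160,-10,8):
    m=(G[:,0]>=a)&(G[:,0]<a+8); 
    if m.sum(): g=G[m]; print(a,m.sum(),'y',g[:,1].min().round(),g[:,1].max().round(),'z',g[:,2].min().round(),g[:,2].max().round())
R=Ro.from_quat(o['tool_rot']).as_matrix(); W=P@R.T+o['eef_pos']
m=(abs(W[...,2]-.142)<.005)&(W[...,0]>.44)&(W[...,1]>-.2)&(W[...,0]<.53)&(W[...,1]<-.09); S=W[m][:,:2]
vx,vy,cx,cy=cv2.fitLine(S.astype(np.float32),4,0,.01,.01).ravel(); print(len(S),np.arctan2(-vx*np.sign(vy),abs(vy)),cx,cy, S[:,1].max())
cv2.imwrite('pics/w5z.png',cv2.resize(im[180:400,180:480,::-1],None,fx=2.6,fy=2.6,interpolation=2))
E
```

```text
[ 0.42517514 -0.15998331  0.11394687] [0.55661549 0.32674183 0.00373512] 0.0003625878321230117
3356 0.3973832 0.47562557 -0.13430572 -0.10059655040298848
```

View pics/w5z.png

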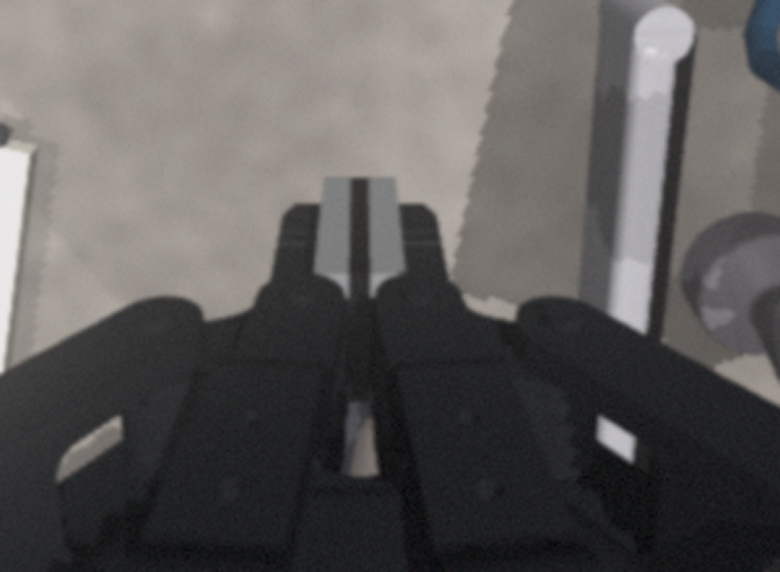

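```bash
python3 - <<'E'
from h import *
d=np.load('pics/w5.npy')
p=bot.camera_params('wrist'); v,u=np.mgrid[:400,:640]
P=np.stack([(u-p['cx'])/p['fx']*d,-(v-p['cy'])/p['fy']*d,-d],-1); T=p['tool_from_camera']; P=P@T[:3,:3].T+T[:3,3]
G=P[(P[...,0]<-.005)&(abs(P[...,2])<.08)&(P[...,0]>-.17)&(d>.05)&(v>245)]*1000
for a in range(-160,-10,6):
    m=(G[:,0]>=a)&(G[:,0]<a+6); 
    if m.sum(): g=G[m]; print(a,m.sum(),'y',g[:,1].min().round(),g[:,1].max().round(),'z',g[:,2].min().round(),g[:,2].max().round())
E
```

```text
-130 825 y 18.0 21.0 z -18.0 19.0
-124 3523 y 11.0 19.0 z -61.0 63.0
-118 7324 y 4.0 19.0 z -61.0 63.0
-112 6768 y -3.0 18.0 z -57.0 58.0
-106 5772 y -9.0 19.0 z -52.0 53.0
-100 3270 y -8.0 18.0 z -47.0 48.0
-94 4514 y -9.0 14.0 z -42.0 43.0
-88 3237 y -10.0 14.0 z -38.0 38.0
-82 1935 y -12.0 15.0 z -32.0 34.0
-76 500 y -10.0 14.0 z -21.0 22.0
-70 655 y -12.0 12.0 z -13.0 14.0
-64 447 y 6.0 12.0 z -13.0 14.0
-58 428 y 6.0 12.0 z -13.0 14.0
-52 392 y 6.0 12.0 z -13.0 14.0
-46 318 y 7.0 12.0 z -13.0 14.0
-40 132 y 7.0 12.0 z -11.0 12.0
-34 186 y -57.0 8.0 z 51.0 59.0
-28 1535 y -63.0 8.0 z 51.0 64.0
-22 189 y -28.0 6.0 z 51.0 52.0
-16 162 y -30.0 3.0 z 51.0 52.0
```

Call:
apply_moves --targets '[0.04, 0, 0, 0, 0, 0, 0, 0.08, 0, 0, 0, 0, 0, 0, 0.12, 0, 0, 0, 0, 0, 0, 0.15, 0, 0, 0, 0, 0, 0, 0.15, 0, 0, 0, 0, 0, 0, 0.15, 0, 0, 0, 0, 0, 0]'

```text
clock: 5.03
eef_pos: [0.4252, -0.1596, 0.0759]
tool_rot: [-0.133, 0.695, 0.133, 0.694]
ft_force: [-0.0, 0.5, 0.3]
grip_width: -0.0003
```

```bash
sed -i 's/,.113,f)/,.076,f)/' arc.py; python3 arc.py -.0205 0 .1 .2
```

```text
5.0333 [ 0.42520203 -0.15957103  0.0759381 ] [-0.02767049  0.45195313  0.33594826]
0.0 [-0.    -0.011  0.142] [-0.004 -0.001 -0.001]
0.1 [-0.    -0.005  0.186] [ 0.196 -0.001 -0.001]
0.2 [-0.    -0.003  0.231] [ 0.396 -0.001 -0.001]
```

Now I advance to just before contact, then slightly past it, watching the force.

Call:
apply_moves --targets '[0, 0, 0.04, 0, 0, 0, 0, 0, -0.01, 0.08, 0, 0, 0, 0, 0, -0.01, 0.11, 0, 0, 0, 0, 0, -0.01, 0.12, 0, 0, 0, 0, 0, -0.01, 0.13, 0, 0, 0, 0, 0, -0.01, 0.13, 0, 0, 0, 0]'

```text
clock: 5.53
eef_pos: [0.4569, -0.1498, 0.0762]
tool_rot: [-0.133, 0.694, 0.133, 0.695]
ft_force: [0.9, -0.7, 1.1]
grip_width: -0.0001
```

Call:
apply_moves --targets '[0, 0, 0.01, 0, 0, 0, 0, 0, 0, 0.02, 0.02, 0, 0, 0, 0, 0, 0.03, 0.08, 0, 0, 0, 0, 0, 0.03, 0.08, 0, 0, 0, 0, 0, 0.03, 0.08, 0, 0, 0]'

```text
clock: 5.95
eef_pos: [0.4624, -0.1471, 0.0759]
tool_rot: [-0.119, 0.698, 0.119, 0.697]
ft_force: [-2.4, 0.7, 1.0]
grip_width: 0.0001
```

```bash
python3 arc.py -.0205 0 .05 .1 .2 .3 .4 .445 .46
python3 -c "
from h import *
im,d=snap('wrist','pics/w6.png')"
```

```text
5.95 [ 0.46240259 -0.14707342  0.07594785] [-2.42418738  0.74532481  0.99032734]
0.0 [-0.    -0.003 -0.015] [-0.083 -0.003 -0.002]
0.05 [-0.     0.002  0.007] [ 0.017 -0.003 -0.002]
0.1 [-0.     0.005  0.029] [ 0.117 -0.003 -0.002]
0.2 [-0.     0.008  0.074] [ 0.317 -0.003 -0.002]
0.3 [-0.     0.007  0.119] [ 0.517 -0.003 -0.002]
0.4 [-0.     0.002  0.163] [ 0.717 -0.003 -0.001]
0.445 [-0.    -0.002  0.183] [ 0.807 -0.003 -0.001]
0.46 [-0.    -0.004  0.189] [ 0.837 -0.003 -0.001]
```

View pics/w6.png

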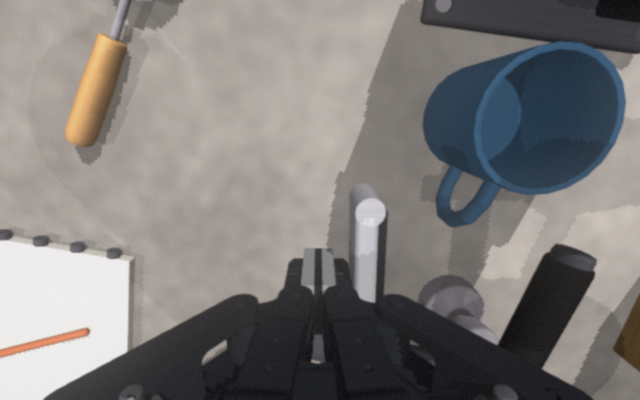

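Contact: −2.4 N in x, with the finger back flat against the outer face. Now I follow the arc to about 0.40 rad.

Call:
apply_moves --targets '[0, 0.005, 0.02, 0.08, 0, 0, 0, 0, 0.006, 0.04, 0.16, 0, 0, 0, 0, 0.007, 0.06, 0.25, 0, 0, 0, 0, 0.008, 0.08, 0.34, 0, 0, 0, 0, 0.008, 0.1, 0.43, 0, 0, 0, 0, 0.007, 0.12, 0.52, 0, 0, 0, 0, 0.005, 0.135, 0.59, 0, 0, 0, 0, 0.003, 0.15, 0.66, 0, 0, 0, 0, 0.002, 0.16, 0.7, 0, 0, 0, 0, 0.002, 0.163, 0.72, 0, 0, 0, 0, 0.002, 0.163, 0.72, 0, 0, 0, 0, 0.002, 0.163, 0.72, 0, 0, 0]'

```text
clock: 7.0
eef_pos: [0.5008, -0.1331, 0.0759]
tool_rot: [0.008, 0.707, -0.007, 0.707]
ft_force: [-4.4, 0.6, -0.0]
grip_width: -0.0001
```

```bash
python3 arc.py -.0205  .4 .42 .445 .46 .48 .5
python3 -c "
from h import *
im,d=snap('wrist','pics/w7.png')"
```

```text
7.0 [ 0.50084136 -0.13314215  0.07594449] [-4.42154551  0.64679533 -0.02753967]
0.4 [-0.     0.    -0.001] [-0.003 -0.002 -0.001]
0.42 [-0.     0.002  0.008] [ 0.037 -0.002 -0.001]
0.445 [-0.     0.003  0.019] [ 0.087 -0.002 -0.001]
0.46 [-0.     0.004  0.026] [ 0.117 -0.002 -0.001]
0.48 [-0.     0.005  0.035] [ 0.157 -0.002 -0.001]
0.5 [-0.     0.006  0.044] [ 0.197 -0.002 -0.001]
```

View pics/w7.png

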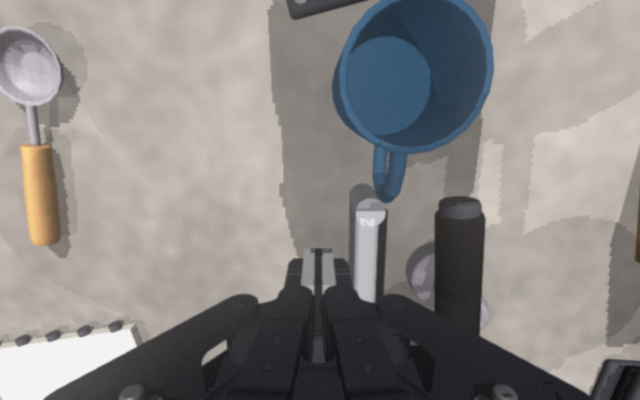

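Call:
apply_moves --targets '[0, 0.001, 0.005, 0.02, 0, 0, 0, 0, 0.002, 0.01, 0.04, 0, 0, 0, 0, 0.002, 0.015, 0.06, 0, 0, 0, 0, 0.002, 0.015, 0.06, 0, 0, 0, 0, 0.002, 0.015, 0.06, 0, 0, 0]'

```text
clock: 7.47
eef_pos: [0.5052, -0.1326, 0.076]
tool_rot: [0.018, 0.707, -0.018, 0.707]
ft_force: [-4.3, 2.1, -0.6]
grip_width: 0.0001
```

Call:
apply_moves --targets '[0, 0, 0.002, 0.01, 0, 0, 0, 0, 0, 0.005, 0.02, 0, 0, 0, 0, 0, 0.005, 0.02, 0, 0, 0, 0, 0, 0.005, 0.02, 0, 0, 0]'

```text
clock: 7.8
eef_pos: [0.5063, -0.1325, 0.076]
tool_rot: [0.022, 0.707, -0.022, 0.707]
ft_force: [-4.5, 3.4, -0.3]
grip_width: 0.0
```

```bash
python3 arc.py -.0205 .42 .445 .46 .48 .5
```

```text
7.8 [ 0.50630887 -0.13250256  0.07597862] [-4.48513517  3.40887353 -0.29225225]
0.42 [-0.    -0.002 -0.013] [-0.044 -0.001 -0.002]
0.445 [-0.     0.    -0.003] [ 0.006 -0.001 -0.002]
0.46 [-0.     0.001  0.004] [ 0.036 -0.001 -0.002]
0.48 [-0.     0.003  0.013] [ 0.076 -0.001 -0.002]
0.5 [-0.     0.004  0.022] [ 0.116 -0.001 -0.002]
```

Call:
apply_moves --targets '[0, 0.004, 0.002, 0.01, 0, 0, 0, 0, 0.004, 0.005, 0.02, 0, 0, 0, 0, 0.004, 0.005, 0.02, 0, 0, 0, 0, 0.004, 0.005, 0.02, 0, 0, 0]'

```text
clock: 8.13
eef_pos: [0.5072, -0.1323, 0.076]
tool_rot: [0.025, 0.707, -0.026, 0.706]
ft_force: [-5.3, 1.1, -1.0]
grip_width: -0.0001
```

Call:
apply_moves --targets '[0, 0.002, 0.002, 0.01, 0, 0, 0, 0, 0.002, 0.005, 0.02, 0, 0, 0, 0, 0.002, 0.005, 0.02, 0, 0, 0, 0, 0.002, 0.005, 0.02, 0, 0, 0]'

```text
clock: 8.47
eef_pos: [0.5073, -0.1322, 0.076]
tool_rot: [0.029, 0.708, -0.03, 0.705]
ft_force: [-8.3, -0.3, 1.4]
grip_width: 0.0001
```

```bash
python3 arc.py -.0205 .445 .46 .48 .5
```

```text
8.4667 [ 0.50733925 -0.13223502  0.07595907] [-8.28258731 -0.25843202  1.44075592]
0.445 [-0.    -0.001 -0.007] [-0.036 -0.007  0.003]
0.46 [-0.  0.  0.] [-0.006 -0.007  0.003]
0.48 [-0.     0.002  0.009] [ 0.034 -0.007  0.003]
0.5 [-0.     0.003  0.018] [ 0.074 -0.007  0.003]
```

Call:
apply_moves --targets '[0, 0, 0.002, 0, 0, 0, 0, 0, 0, 0.005, 0, 0, 0, 0, 0, 0, 0.005, 0, 0, 0, 0, 0, 0, 0.005, 0, 0, 0, 0]'

```text
clock: 8.8
eef_pos: [0.5075, -0.1322, 0.0759]
tool_rot: [0.029, 0.708, -0.03, 0.705]
ft_force: [-11.1, 0.3, 4.0]
grip_width: 0.0003
```

```bash
cat > lev.py <<'E'
from h import *
import sys
from scipy.spatial.transform import Rotation as Ro
n=sys.argv[1]
o=bot.get_obs(); im,d=snap('wrist',f'pics/{n}.png'); print(o['eef_pos'],o['ft_force'])
p=bot.camera_params('wrist'); v,u=np.mgrid[:400,:640]
P=np.stack([(u-p['cx'])/p['fx']*d,-(v-p['cy'])/p['fy']*d,-d],-1); T=p['tool_from_camera']; P=P@T[:3,:3].T+T[:3,3]
R=Ro.from_quat(o['tool_rot']).as_matrix(); W=P@R.T+o['eef_pos']
m=(abs(W[...,2]-.142)<.004)&(W[...,0]>.44)&(W[...,1]>-.15)&(W[...,0]<.545)&(W[...,1]<-.08)&(v<285)
S=W[m][:,:2]; yc=S[:,1].max()-.012; t=S[S[:,1]>yc-.008]
tip=np.array([t[:,0].mean(),t[:,1].mean()]); dd=tip-np.array([.519,-.2435])
print(len(S),'tip',S[:,1].max(),'ang',np.arctan2(-dd[0],dd[1]),'theta',.38-np.arctan2(-dd[0],dd[1]),'x range near tip',t[:,0].min(),t[:,0].max())
b=(abs(W[...,2]-.137)<.006)&(W[...,0]>.545)&(W[...,0]<.59)&(W[...,1]>-.16)&(W[...,1]<-.09); 
if b.any(): print('bar x',np.percentile(W[b][:,0],[2,98]))
E
python3 lev.py w8
```

```text
[ 0.50750284 -0.13220469  0.07594417] [-11.05448358   0.31969436   3.95519904]
3122 tip -0.08949123594426875 ang -0.07393515450694002 theta 0.45393515450694 x range near tip 0.523331215286883 0.5363015828920757
bar x [0.55059031 0.56859445]
```

View pics/w8.png

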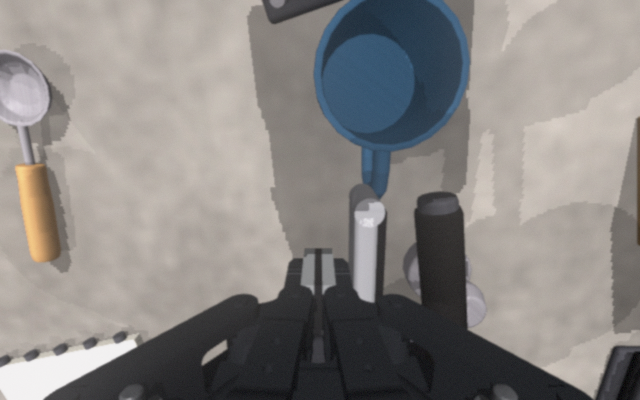

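Stop confirmed: the force rises from 5.3 to 8.3 to 11 N with no travel, the lever reads about 0.45 rad and the gap to the bar is about 14 mm. Now I release it by backing out along the same arc, clear of the lever.

```bash
python3 arc.py -.0205 .445 .3 .2 .1 0; python3 arc.py -.0505 0
```

```text
8.85 [ 0.5075014  -0.13223614  0.07593404] [-10.44486194   0.50800255   4.28965894]
0.445 [-0.    -0.001 -0.007] [-0.037 -0.01   0.002]
0.3 [ 0.    -0.019 -0.07 ] [-0.327 -0.011  0.002]
0.2 [ 0.    -0.036 -0.111] [-0.527 -0.011  0.001]
0.1 [ 0.001 -0.058 -0.15 ] [-0.727 -0.011  0.001]
0.0 [ 0.001 -0.083 -0.187] [-0.927 -0.011  0.   ]
8.85 [ 0.5075014  -0.13223614  0.07593404] [-10.44486194   0.50800255   4.28965894]
0.0 [ 0.001 -0.136 -0.294] [-0.927 -0.011  0.   ]
```

Call:
apply_moves --targets '[0, -0.004, -0.02, -0.08, 0, 0, 0, 0, -0.01, -0.05, -0.2, 0, 0, 0, 0, -0.02, -0.08, -0.34, 0, 0, 0, 0, -0.036, -0.12, -0.53, 0, 0, 0, 0, -0.058, -0.16, -0.73, 0, 0, 0, 0, -0.083, -0.2, -0.9, 0, 0, 0, 0, -0.1, -0.23, -0.93, 0, 0, 0, 0, -0.12, -0.27, -0.93, 0, 0, 0, 0, -0.136, -0.3, -0.93, 0, 0, 0, 0, -0.136, -0.3, -0.93, 0, 0, 0, 0, -0.136, -0.3, -0.93, 0, 0, 0, 0, -0.136, -0.3, -0.93, 0, 0, 0]'

```text
clock: 9.85
eef_pos: [0.4338, -0.1597, 0.0766]
tool_rot: [-0.135, 0.694, 0.134, 0.695]
ft_force: [-0.6, -0.6, -0.3]
grip_width: 0.0001
```

```bash
python3 lev.py w9;python3 arc.py -.0205  0 
```

```text
[ 0.43377063 -0.1597388   0.07656834] [-0.58363885 -0.60882212 -0.25773608]
2932 tip -0.10066781629589888 ang 0.3834065602970864 theta -0.003406560297086414 x range near tip 0.4575361736881869 0.47612634095174816
bar x [0.54981073 0.56576735]
9.9 [ 0.43373822 -0.15961667  0.07647054] [-0.7947567  -0.10414975 -0.32146302]
0.0 [0.002 0.002 0.11 ] [0.006 0.002 0.002]
```

View pics/w9.png

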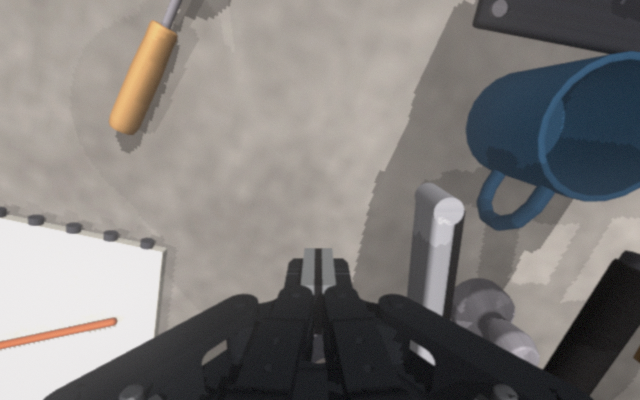

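The lever is fully back (θ≈0, tip at (440,205)) and clear of the fingers. Now the second press: approach, contact, then the arc.

Call:
apply_moves --targets '[0, 0, 0.03, 0, 0, 0, 0, 0, 0, 0.06, 0, 0, 0, 0, 0, 0, 0.08, 0, 0, 0, 0, 0, 0, 0.1, 0, 0, 0, 0, 0, 0.003, 0.12, 0.03, 0, 0, 0, 0, 0.005, 0.132, 0.09, 0, 0, 0, 0, 0.005, 0.132, 0.09, 0, 0, 0, 0, 0.005, 0.132, 0.09, 0, 0, 0]'

```text
clock: 10.57
eef_pos: [0.4629, -0.1461, 0.076]
tool_rot: [-0.119, 0.697, 0.119, 0.697]
ft_force: [-0.7, -2.0, -0.1]
grip_width: -0.0001
```

```bash
python3 arc.py -.0205 0 .05 .1 .2 .3 .4 .445 .46
```

```text
10.5667 [ 0.46286431 -0.14606297  0.07602321] [-0.74233165 -1.9544267  -0.07120497]
0.0 [ 0.    -0.006 -0.018] [-0.083 -0.002  0.   ]
0.05 [ 0.    -0.002  0.004] [ 0.017 -0.002  0.001]
0.1 [0.    0.002 0.026] [ 0.117 -0.002  0.001]
0.2 [0.    0.005 0.071] [ 0.317 -0.002  0.001]
0.3 [-0.     0.004  0.116] [ 0.517 -0.002  0.001]
0.4 [-0.    -0.001  0.16 ] [ 0.717 -0.002  0.001]
0.445 [-0.    -0.005  0.18 ] [ 0.807 -0.002  0.001]
0.46 [-0.    -0.007  0.186] [ 0.837 -0.002  0.001]
```

Call:
apply_moves --targets '[0, -0.001, 0.02, 0.08, 0, 0, 0, 0, 0.002, 0.04, 0.16, 0, 0, 0, 0, 0.004, 0.06, 0.25, 0, 0, 0, 0, 0.005, 0.08, 0.34, 0, 0, 0, 0, 0.005, 0.1, 0.43, 0, 0, 0, 0, 0.004, 0.12, 0.52, 0, 0, 0, 0, 0.003, 0.135, 0.59, 0, 0, 0, 0, 0.001, 0.15, 0.66, 0, 0, 0, 0, 0, 0.16, 0.71, 0, 0, 0, 0, -0.002, 0.17, 0.76, 0, 0, 0, 0, -0.002, 0.175, 0.78, 0, 0, 0, 0, -0.002, 0.175, 0.78, 0, 0, 0]'

```text
clock: 11.57
eef_pos: [0.5034, -0.132, 0.0759]
tool_rot: [0.018, 0.708, -0.018, 0.706]
ft_force: [-3.3, -1.2, 1.3]
grip_width: -0.0003
```

```bash
python3 arc.py -.0205 .445 .46 .48 .5
```

```text
11.5667 [ 0.50336793 -0.13204116  0.07585812] [-3.32801441 -1.1525982   1.26000626]
0.445 [-0.001 -0.001  0.009] [ 0.026 -0.004  0.   ]
0.46 [-0.001  0.     0.016] [ 0.056 -0.004  0.001]
0.48 [-0.001  0.001  0.025] [ 0.096 -0.004  0.001]
0.5 [-0.001  0.003  0.034] [ 0.136 -0.004  0.001]
```

Call:
apply_moves --targets '[0, 0, 0.005, 0.02, 0, 0, 0, 0, 0, 0.01, 0.04, 0, 0, 0, 0, 0, 0.015, 0.05, 0, 0, 0, 0, 0, 0.018, 0.05, 0, 0, 0, 0, 0, 0.02, 0.05, 0, 0, 0, 0, 0, 0.02, 0.05, 0, 0, 0, 0, 0, 0.02, 0.05, 0, 0, 0]'

```text
clock: 12.15
eef_pos: [0.5073, -0.1317, 0.0758]
tool_rot: [0.028, 0.708, -0.027, 0.705]
ft_force: [-8.2, 0.5, 2.7]
grip_width: -0.0002
```

Call:
apply_moves --targets '[0, 0, 0.003, 0, 0, 0, 0, 0, 0, 0.005, 0, 0, 0, 0, 0, 0, 0.005, 0, 0, 0, 0, 0, 0, 0.005, 0, 0, 0, 0]'

```text
clock: 12.48
eef_pos: [0.5075, -0.1317, 0.0758]
tool_rot: [0.028, 0.709, -0.027, 0.704]
ft_force: [-11.7, 0.9, 5.1]
grip_width: 0.0001
```

```bash
python3 lev.py w10
```

```text
[ 0.5074752  -0.13167155  0.07579168] [-11.70599993   0.88835808   5.05080933]
3077 tip -0.08928486639152419 ang -0.0736153962027523 theta 0.4536153962027523 x range near tip 0.5232798234415637 0.5365135045243533
bar x [0.55056803 0.56861761]
```

Call:
apply_moves --targets '[0, 0, 0, 0, 0, 0, 0, 0, 0, 0, 0, 0, 0, 0, 0, 0, 0, 0, 0, 0, 0, 0, 0, 0, 0, 0, 0, 0, 0, 0, 0, 0, 0, 0, 0, 0, 0, 0, 0, 0, 0, 0]'

```text
clock: 13.03
eef_pos: [0.5075, -0.1317, 0.0758]
tool_rot: [0.028, 0.709, -0.027, 0.704]
ft_force: [-11.0, 1.1, 5.2]
grip_width: -0.0003
```

```bash
python3 lev.py w11; python3 -c "
from h import *
snap('scene','pics/s11.png')"
```

```text
[ 0.50745069 -0.13167163  0.07577636] [-11.01139716   1.05993539   5.21297774]
3055 tip -0.08963782713694521 ang -0.07354398522844938 theta 0.4535439852284494 x range near tip 0.5233318624597294 0.5364268022580785
bar x [0.55058248 0.56850979]
```

View pics/w11.png

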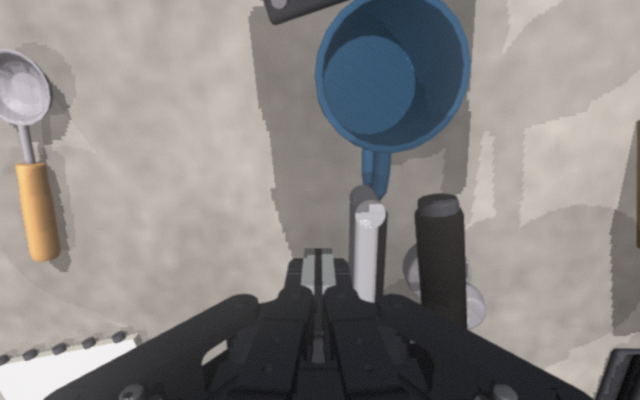

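View pics/s11.png

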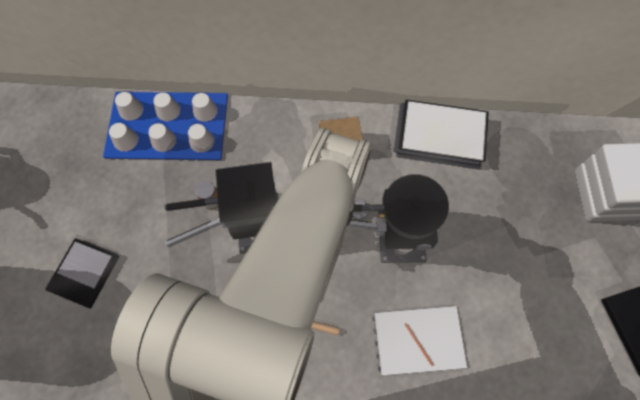

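The lever is held at its stop beside the bar (lever tip (370,215), bar end (438,205)), the same position as at the end of the first press. The square dispenser's lever and everything else in view are unmoved.

```bash
python3 -c "
from h import *
print(bot.job_done())"
```

```text
the job is handed in; nothing more can be done
None
```

I pressed the round dispenser's lever to its stop with the back of the shut fingers and let it spring fully back. I then pressed it to the stop again and handed the job in while holding it there, at about 13 s of the 43 s allowed.

- **First press:** at the stop the force rose from 5 to 11 N with no further travel, and the wrist camera put the lever at about 0.45 rad.
- **Release:** the lever read about 0.00 rad, with the fingers about 2 cm clear of it.
- **Second press and hold:** about 11–12 N and steady, with the lever again at about 0.45 rad. The gap to the bar measured about 14 mm, against the stated 13 mm.
- **Everything else:** in the last pictures the square dispenser's lever, the mug, the tamper and the other items in view had not moved. The arm hid part of the counter, including the cup under the round dispenser's spout, so I could not see that one. No unexpected contact forces appeared in the readings.

**Disagreement with the description:** the fingers end about 40 mm short of the reported TCP (tool tip point). My first approach therefore passed above the lever without touching it. I backed off, went 38 mm lower and pressed from there.

**Extra force while holding:** the wrist also read about 5 N vertically. I did not look into it; the lever position stayed steady.

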